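Unload a heatsink bonding fixture and put its stack away

TASK

The glue under the heatsink has set: take the stack on the bonding fixture apart from the top down, one piece at a time, letting go of each before you take the next. Stand the small and the large weight each in the recess of the wooden block that is cut for it, lay the pressure plate lengthways between the corner posts of its grey cradle, and lay the circuit board, heatsink up, flat inside the shallow black tray. Set everything down gently and drop nothing.

Things in the scene. Friction and masses are not known exactly. Their poses are not given: they have to be found in the camera images.
- fixture: Bonding fixture, fixed: aluminium base 72 x 144 x 10 mm with two steel guide pins (8 mm thick, tips 73 mm over the bench) on its y axis, 54 mm either side of the middle. Origin: centre of its underside, on the bench; z up, y along its length. At the start it carries the stack, centred on its axis to 2 mm; from below: board, pressure plate, large weight, small weight (top 134 mm over the bench).
- small_weight: Small weight: turned steel cylinder, 36 mm in diameter, 36 mm high, 0.27 kg; topmost piece, its underside 98 mm over the bench at the start. Origin: centre of its underside; z up along its axis. A counterbore in its underside (27 mm wide, 8 mm deep) sits loosely over the large weight's stub: lift it straight up for the first 10 mm.
- large_weight: Large weight: turned steel cylinder, 52 mm in diameter, 40 mm high, 0.62 kg, with a stub 18 mm wide, 6 mm high on top. Origin: centre of its underside, 58 mm over the bench at the start; z up along its axis. A counterbore in its underside (27 mm wide, 8 mm deep) sits loosely over the pressure plate's stub: lift it straight up for the first 10 mm.
- pressure_plate: Pressure plate: aluminium slab 36 x 132 x 10 mm, a 13 mm hole near each end over the fixture's guide pins (2.5 mm play), a 2 mm rubber pad under its middle, a stub 6 mm high on top; 0.19 kg. Origin: centre of the pad's underside (slab z = 2 to 12 mm), 46 mm over the bench at the start; z up, y along its length. Lift it 30 mm straight up off the pins; grasp its long sides at the middle.
- board: Green circuit board 50 x 70 x 2 mm, 0.08 kg, with finned heatsink 28 (x) x 34 (y) x 20 mm. Origin: centre of its underside, 24 mm over the bench at the start; z up, y along its length. Heatsink: centre at y = +5 mm, z = 2 to 22 mm; grasp it across x. A connector 10 mm high is at the -y end. It starts among low locating pins (tops 30 mm over the bench): lift it 10 mm straight up.
- weight_block: Block of light wood, 88 x 158 x 24 mm, fixed, with two round recesses in its top, a larger and a smaller one, for the weights. Origin: centre of its underside, on the bench; z up, y along its length. (Over all things farther out than x = 0.58 m hangs a shelf, 0.62 m above the bench: keep the tool point below 0.16 m there.)
- large_recess (a point): Middle of the floor of the larger recess (66 mm across, 8 mm deep) in the wooden block, 34 mm from its middle towards -y: home of the large weight. Floor 16 mm over the bench; axes as for the block.
- small_recess (a point): Middle of the floor of the smaller recess (50 mm across, 8 mm deep) in the wooden block, 38 mm from its middle towards +y: home of the small weight. Floor 16 mm over the bench; axes as for the block.
- plate_cradle: Cradle of the pressure plate, fixed: grey plastic base 62 x 158 mm, floor 5 mm over the bench, with an angle post at each corner, 14 mm high over the bench. Room between the posts 52 x 148 mm; the long sides are open between the posts for the fingers. Origin: centre of its underside; z up, y along its length. The plate lies in it along y, pad down, either end first.
- board_tray: Shallow black plastic tray, fixed, home of the board: 90 x 110 mm outside, 84 x 104 mm inside, floor 3 mm and rim 10 mm over the bench. Origin: centre of its underside; z up, y along its length. The board lies flat on its floor, heatsink up, its length roughly along y, either end first.
Mind the look-alikes: they are no part of the job. Leave any purple, red or yellow look-alike of the small_weight alone.

How it is judged:
By the outcome, as a careful person would: the job done as asked, in the order asked, and still so for the second after the job is handed in, with the robot touching nothing.
It also fails if it takes over 104 s, if anything falls off the work surface, if the arm or the gripper's body presses on something with over 40 N, if the wrist force passes 120 N, or if a joint passes its speed limit or range.

ROBOT

A 6-joint arm with a two-finger parallel gripper is mounted at the origin on a cart in front of the work surface, level with it; the furniture and walls round the work are solid. World frame = base frame: x ahead of the robot, y to its left, z up, the work surface at z = 0. Lengths are in m, angles in rad, forces in N, time in s.
With the tool pointing down it reaches from about 0.425 to 0.95 m from the base axis. Payload 3.5 kg.
Tool frame: the origin (TCP) lies between the finger pads, 19 mm behind the fingertips; this is the grasp point; z points along the fingers, y is the line along which they close (so a half turn about z gives the same grasp; the last joint's range is limited). The gripper opens to 85 mm and grips with 20 to 120 N. Pads are 22 mm wide; open, the fingers measure 114 mm over their backs; the gripper's body (76 mm by 85 mm) begins 54 mm behind the grasp point. The pads swing forward as they close: fully open they stand 13 mm farther back than shut.
Start: joints at [1.039, 0.286, 1.577, -0, 1.279, -0.15], TCP at [0.251, 0.626, 0.25] pointing down, gripper open.
Joint ranges: [-2.77, 2.77], [-0.9, 2.22], [0.21, 2.48], [-1.53, 4.67], [0.24, 2.81], [-2.84, 2.84]. Speed limits (rad/s): [2.79, 2.79, 3.14, 3.14, 3.14, 3.14].

INTERFACE

Orientations are given as a unit quaternion [x, y, z, w].
In Python, from plant import get_state, read_camera, ctrl gives the robot as it stands.
- The arm moves only by the shell command python3 -m crank 'ROWS' [FORCE]. ROWS is JSON, a list of rows, each a list of 3 entries, a list of its own where there are three numbers: the shift along the tool's x, y, z in mm, then the turn about the tool's z in degrees, then the closure in counts, from 0 (fully open) to 255 (shut). In form: [[[tx, ty, tz], yaw, claw], ...]. A call has 1 to 10 rows; each row is the pose to reach, as a shift and turn from the pose commanded when the call began, along the tool's axes at that moment; what a row does not reach only later rows make up. A row lasts 1/10 s, in which the tool goes at most 50 mm and 8.59 degrees, less where a joint would pass 70% of its speed; a pose out of reach is approached as far as the arm can. A call with a gripper value outside its range is refused whole. The fingers move at their own pace and stop on an object; FORCE is the grip in N (left out, the last holds). Time passes only in rows, so rows that repeat a pose let the fingers close. It gives the time, the measured TCP pose, the force, the opening and the grip force at its end, in the units of the state.
- get_state(): the state, without advancing time (a new reading comes with each control period).
- read_camera(name): name is "side" or "top"; returns a dict with "frame" (480x640x3 uint8, blue, green, red), "range_z" (480x640 float32, m along the optical axis (not along the pixel's ray), 0 where there is no reading), "vfov" (degrees; the focal length in pixels is half the picture's height over the tangent of half this angle, whatever the lens; pixels are square), "cx", "cy" (the principal point, pixels), "k1" (the pictures are not rectified: a ray, as slopes to the right and down, at radius r is drawn at 1 + k1 r^2 times it, then the intrinsics apply), "origin" and "orientation" of the camera in the world. Camera axes: x right, y down, z forward; pixel columns grow to the right and rows downward; lengths in m; the calibration is good to about 2 mm. A picture is of the moment at which its call begins.
- ctrl.sign_off(): hands the job in; it is judged then, once.
The state is a dict: "time": time; "qpos": joint angles; "dq": joint speeds; "joint_efforts": joint torques, N m; "eef_pos": TCP position; "tcp_rot": TCP orientation; "contact_force": force on the tool from outside, world axes, zero at the start; "wrist_torque": the same for the moment, N m; "opening": opening from 0.0 (shut) to 1.0 (fully open); "finger_force": force on a finger pad.
Only numpy, scipy, OpenCV 4.12 (cv2) and the standard library are available. Lean on these libraries where they do the work, as an engineer would, in place of code of your own. Each camera call takes 0.05 s, during which the arm holds its last target. There are 200 camera calls.

## Working session

There is one attempt and no reset: what is moved stays moved. The work goes in short steps, Python scripts to look and compute and a shell command to move; the robot and the scene stay as the last step left them, time stands still between calls to the robot, and variables do not carry over. Pictures are saved under pics/ and viewed, at most 14 in all, crops included, and the job is handed in when it is done.

```bash
mkdir -p pics; cat > h.py <<'E'
import numpy as np, cv2
from scipy.spatial.transform import Rotation as R
from plant import get_state, read_camera, ctrl
def K(c):
    f=240/np.tan(np.radians(c["vfov"])/2); return np.array([[f,0,c["cx"]],[0,f,c["cy"]],[0,0,1.]])
def ray(c,uv):
    k=K(c); d=(np.atleast_2d(np.float64(uv))-k[:2,2])/k[0,0]
    s=d.copy()
    for _ in range(30): s=d/(1+c["k1"]*(s**2).sum(1,keepdims=True))
    return np.c_[s,np.ones(len(s))]
def Rc(c): return R.from_quat(c["orientation"]).as_matrix()
def onplane(c,uv,z):
    d=ray(c,uv)@Rc(c).T; o=np.array(c["origin"]); return o+d*((z-o[2])/d[:,2])[:,None]
def cloud(c):
    v,u=np.mgrid[0:480,0:640]; uv=np.c_[u.ravel(),v.ravel()]
    z=c["range_z"].ravel(); p=(ray(c,uv)*z[:,None])@Rc(c).T+np.array(c["origin"])
    p[z==0]=np.nan; return p.reshape(480,640,3)
def proj(c,p):
    q=(np.atleast_2d(p)-np.array(c["origin"]))@Rc(c); s=q[:,:2]/q[:,2:]
    s=s*(1+c["k1"]*(s**2).sum(1,keepdims=True)); k=K(c); return s*k[0,0]+k[:2,2]
E
python3 - <<'E'
from h import *
print(get_state())
for n in("side","top"):
    c=read_camera(n); cv2.imwrite(f"pics/{n}0.png",c["frame"]); np.savez(f"{n}0.npz",**c)
    print(n,{k:c[k] for k in c if k not in("frame","range_z")},Rc(c).round(2).tolist(), (c["range_z"]>0).mean())
E
```

```text
{'time': 0.0, 'qpos': array([ 1.03898112e+00,  2.87207833e-01,  1.57815635e+00,  2.37155863e-05,
        1.27862611e+00, -1.50019461e-01]), 'dq': array([-0.00142182,  0.00038621, -0.00182006, -0.00200497, -0.00159131,
       -0.00071091]), 'joint_efforts': array([-8.31478301e-04, -4.05958486e+01, -2.92638713e+01, -9.15791679e-05,
        5.59799111e-03,  1.69605164e-05]), 'eef_pos': array([0.25116365, 0.62587458, 0.2486302 ]), 'tcp_rot': array([ 1.89743764e-01,  9.81832912e-01, -1.12602686e-03, -4.11524139e-04]), 'contact_force': array([0.36501327, 0.30846458, 0.42115407]), 'wrist_torque': array([-0.03599849, -0.01895241, -0.00656828]), 'finger_force': 0.0, 'opening': 1.0052074418884562}
side {'vfov': 57.08424675836167, 'cx': 319.2321366093533, 'cy': 243.16413841338195, 'k1': 0.023758698682283835, 'origin': array([0.02887075, 0.56311913, 0.51241883]), 'orientation': array([-0.26838448,  0.82126093, -0.47586348,  0.16448163])} [[-0.8, -0.28, 0.53], [-0.6, 0.4, -0.69], [-0.01, -0.87, -0.49]] 0.9962076822916667
top {'vfov': 55.06502877897722, 'cx': 316.4498353947166, 'cy': 239.02949748161237, 'k1': 0.02375182726024156, 'origin': array([ 0.42941982, -0.01517853,  0.95453964]), 'orientation': array([-0.70452158,  0.70882686, -0.01419669,  0.03181642])} [[-0.01, -1.0, 0.07], [-1.0, 0.01, 0.02], [-0.03, -0.06, -1.0]] 0.9962044270833333
```

View pics/top0.png

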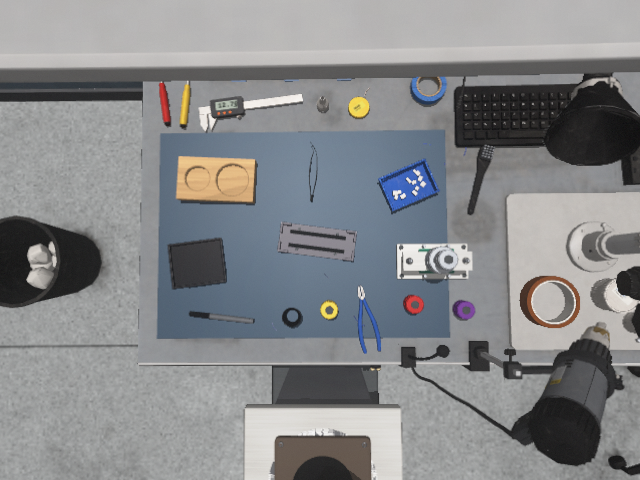

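View pics/side0.png

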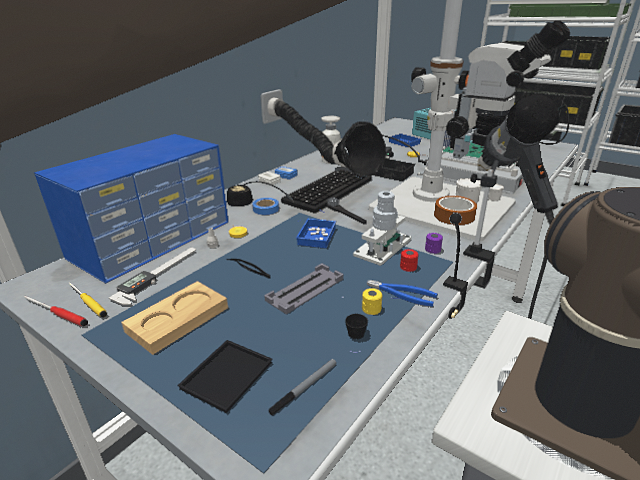

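Top view: the stack's small weight (topmost) is at px (443,260), on the white fixture (434,261). Wood block is at (217,180), with the large recess (232,179) to its right (-y) and the small recess (197,178). The cradle is at (317,242) and the tray at (198,263). Things that could be mistaken for the small weight: yellow (330,310), red (414,304), purple (464,310) and a yellow lid (359,107). I choose the steel one on the stack.

```bash
cat > m.py <<'E'
from h import *
C={n:dict(np.load(f"{n}0.npz")) for n in("top","side")}
P={n:cloud(C[n]) for n in C}
def near(n,x,y,r,z0,z1):
    p=P[n].reshape(-1,3); m=(np.hypot(p[:,0]-x,p[:,1]-y)<r)&(p[:,2]>z0)&(p[:,2]<z1); return p[m]
def rect(p):
    (c,s,a)=cv2.minAreaRect((p[:,:2]*1000).astype(np.float32)); return np.round(c,1),np.round(s,1),round(a,1),len(p),"z med",np.median(p[:,2]).round(4)
for nm,uv in dict(stack=(443,260),block=(214,180),cradle=(317,242),tray=(198,263),mat=(270,200)).items():
    print(nm,P["top"][uv[1],uv[0]].round(4))
for n in C:
    print(n)
    x,y,_=P["top"][260,443]
    for z0,z1 in((.127,.142),(.098,.110),(.092,.098),(.05,.062),(.005,.016)):
        q=near(n,x,y,.1,z0,z1); 
        if len(q)>5: print(" stack",z0,rect(q))
    x,y,_=P["top"][180,214]; print(" block",rect(near(n,x,y,.1,.019,.03)))
    x,y,_=P["top"][180,232]; print(" lrec",rect(near(n,x,y,.03,.012,.019)))
    x,y,_=P["top"][178,197]; print(" srec",rect(near(n,x,y,.022,.012,.019)))
    x,y,_=P["top"][242,317]; print(" cradle",rect(near(n,x,y,.1,.003,.02)))
    x,y,_=P["top"][263,198]; print(" tray",rect(near(n,x,y,.085,.0065,.013)),rect(near(n,x,y,.03,-.005,.0065)))
# colour-mask checks with rays in each view
def mask(n,lo,hi,z,x,y,r):
    hsv=cv2.cvtColor(C[n]["frame"],cv2.COLOR_BGR2HSV); m=cv2.inRange(hsv,lo,hi)
    u,v=proj(C[n],[x,y,z])[0].astype(int); w=np.zeros_like(m); cv2.circle(w,(u,v),r,255,-1); m&=w
    ct=max(cv2.findContours(m,0,2)[0],key=cv2.contourArea)[:,0]; return rect(onplane(C[n],ct,z))
for n in C:
    p=P["top"][180,214]; print(n,"wood",mask(n,(8,50,80),(25,255,255),.024,p[0],p[1],80))
    p=P["top"][263,198]; print(n,"tray",mask(n,(0,0,0),(180,110,55),.01,p[0],p[1],60))
    p=P["top"][242,317]; print(n,"cradle",mask(n,(0,0,60),(180,60,190),.014,p[0],p[1],65))
    p=P["top"][260,443]; print(n,"sw",proj(C[n],p))
im=C["top"]["frame"][120:340,150:490]; s=C["side"]["frame"][170:280,330:450]
cv2.imwrite("pics/c1.png",np.hstack([cv2.resize(C["top"]["frame"][220:310,380:490],None,fx=4,fy=4)[:360],cv2.resize(s,(360,360))]))
E
python3 m.py
```

```text
stack [ 0.4444 -0.2187  0.132 ]
block [0.6132 0.2177 0.0229]
cradle [0.4853 0.0072 0.0045]
tray [ 0.4434  0.2555 -0.0007]
mat [ 5.743e-01  1.054e-01 -1.000e-04]
top
 stack 0.127 (array([ 445.2, -226.5]), array([34.3, 33.7]), 89.5, 327, 'z med', np.float64(0.1331))
 stack 0.098 (array([ 444.6, -219.6]), array([48.5, 36.8]), 4.1, 84, 'z med', np.float64(0.0991))
 stack 0.092 (array([ 444.8, -222.3]), array([49.4, 43.5]), 4.6, 173, 'z med', np.float64(0.0964))
 stack 0.05 (array([ 446.7, -225.8]), array([132.4,  40.4]), 89.8, 679, 'z med', np.float64(0.0572))
 stack 0.005 (array([ 448.6, -208.7]), array([179.7, 177. ]), 1.1, 996, 'z med', np.float64(0.0091))
 block (array([616.3, 214.8]), array([158.2,  90.3]), 86.8, 2040, 'z med', np.float64(0.0228))
 lrec (array([614. , 181.9]), array([58.8, 58.6]), 45.0, 612, 'z med', np.float64(0.0151))
 srec (array([618.9, 255.8]), array([42. , 42.3]), 45.0, 335, 'z med', np.float64(0.0148))
 cradle (array([484.9,   9.5]), array([192.9, 192. ]), 49.8, 1967, 'z med', np.float64(0.0046))
 tray (array([456.2, 257.5]), array([119.2, 113. ]), 7.2, 385, 
[... 1092 characters left out ...]
43.3, 255.5]), array([59.5, 58.2]), 61.4, 892, 'z med', np.float64(0.003))
top wood (array([615.2, 213.9]), array([161.4,  90.7]), 87.2, 33, 'z med', np.float64(0.024))
top tray (array([441.9, 262.1]), array([89.8, 95.2]), 6.7, 93, 'z med', np.float64(0.01))
top cradle (array([504.6,   8.9]), array([241.2, 239.5]), 44.5, 546, 'z med', np.float64(0.014))
top sw [[443. 260.]]
side wood (array([604.4, 221.6]), array([168.4, 114.2]), 86.9, 174, 'z med', np.float64(0.024))
side tray (array([439.5, 259.4]), array([ 98., 116.]), 6.9, 113, 'z med', np.float64(0.01))
side cradle (array([481.1,  14.9]), array([168. ,  74.5]), 82.4, 138, 'z med', np.float64(0.014))
side sw [[384.21077603 195.5122528 ]]
```

View pics/c1.png

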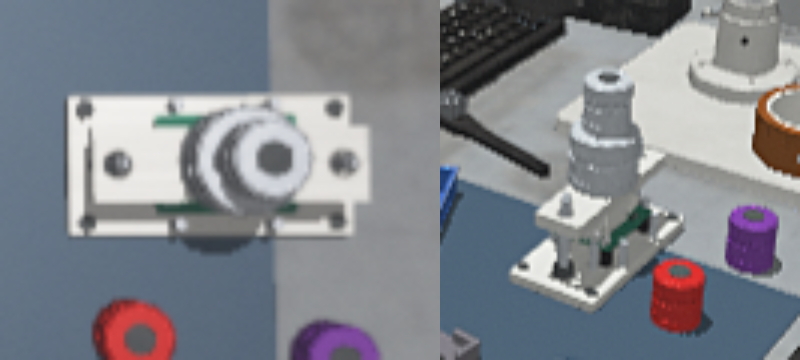

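The crop confirms the plain steel small weight on top of the stack, at crop (270,158). Red and purple look-alikes stand apart from it. Next I measure the cradle with a height-and-colour mask and start moving.

```bash
cat > d.py <<'E'
import sys; from h import *
# usage: d.py x y z ang  (mm, deg of tool y from world x) -> shift in tool axes, yaw
s=get_state(); M=R.from_quat(s["tcp_rot"]).as_matrix(); p=s["eef_pos"]*1000
a=np.degrees(np.arctan2(M[1,1],M[0,1]))
print("t",round(s["time"],2),"p",p.round(1),"ang",a.round(1),"open",round(s["opening"],3),"F",s["contact_force"].round(1),"grip",round(s["finger_force"],1))
if len(sys.argv)>4:
    t=np.array(list(map(float,sys.argv[1:5]))); print("shift",(M.T@(t[:3]-p)).round(1),"yaw",round((a-t[3]+90)%180-90,1))
E
cat > m2.py <<'E'
from m import *
for n in C:
    hsv=cv2.cvtColor(C[n]["frame"],cv2.COLOR_BGR2HSV).astype(int); p=P[n]
    m=(hsv[...,1]<70)&(np.hypot(p[...,0]-.485,p[...,1]-.01)<.1)&(p[...,2]>.002)&(p[...,2]<.02)
    mm=cv2.morphologyEx(m.astype(np.uint8),cv2.MORPH_CLOSE,np.ones((3,3)))
    k,l,st,_=cv2.connectedComponentsWithStats(mm); i=1+st[1:,4].argmax(); print(n,"cradle",rect(p[(l==i)&m]))
    q=p[(l==i)&m]; q=q[q[:,2]>.0095]; print(rect(q))
E
python3 m2.py | grep -A1 cradle\  | tail -8; python3 d.py 480 100 240 0; python3 d.py 445 -225 200 0
```

```text
top sw [[443. 260.]]
--
side cradle (array([481.1,  14.9]), array([168. ,  74.5]), 82.4, 138, 'z med', np.float64(0.014))
side sw [[384.21077603 195.5122528 ]]
top cradle (array([462.6,   9.3]), array([147.8, 195.5]), 5.4, 2334, 'z med', np.float64(0.0042))
(array([486.1,   7.8]), array([157.6,  61.9]), 82.3, 182, 'z med', np.float64(0.0128))
side cradle (array([490.7,   8.3]), array([160.9,  75.8]), 81.1, 1616, 'z med', np.float64(0.0046))
(array([486.1,   8.9]), array([159.1,  63.9]), 82.1, 186, 'z med', np.float64(0.0125))
t 0.1 p [251.2 625.9 248.8] ang 68.1 open 1.0 F [ 0.7 -0.1 -0.6] grip 0.0
shift [-408.3 -402.8    9.5] yaw 68.1
t 0.1 p [251.2 625.9 248.8] ang 68.1 open 1.0 F [ 0.7 -0.1 -0.6] grip 0.0
shift [-496.9 -717.3   50.1] yaw 68.1
```

The cradle posts fit 158 x 62 mm at (486,8), yaw -7.8°, and both views agree. I move above the stack.

```bash
python3 -m crank '[[[-408,-403,0],68,0],[[-408,-403,0],68,0],[[-408,-403,0],68,0],[[-408,-403,0],68,0],[[-408,-403,0],68,0],[[-408,-403,0],68,0],[[-408,-403,0],68,0],[[-408,-403,0],68,0],[[-408,-403,0],68,0],[[-408,-403,0],68,0]]' 40; python3 d.py 445 -225 200 0
```

```text
time: 1.1
eef_pos: [0.4507, 0.1658, 0.2498]
tcp_rot: [0.706, 0.708, -0.0, -0.0]
contact_force: [0.3, -0.0, -0.5]
opening: 0.998
finger_force: 0.0
t 1.1 p [450.7 165.8 249.8] ang 0.1 open 0.998 F [ 0.3 -0.  -0.5] grip 0.0
shift [-390.8   -6.6   49.7] yaw 0.1
```

```bash
python3 -m crank '[[[-385,-6,50],0,0],[[-385,-6,50],0,0],[[-385,-6,50],0,0],[[-385,-6,50],0,0],[[-385,-6,50],0,0],[[-385,-6,50],0,0],[[-385,-6,50],0,0],[[-385,-6,50],0,0],[[-385,-6,50],0,0],[[-385,-6,50],0,0]]'; python3 d.py 445 -225 128 0
python3 - <<'E'
from h import *
c=read_camera("side"); cv2.imwrite("pics/s1.png",cv2.resize(c["frame"][120:300,280:500],None,fx=3,fy=3))
E
```

```text
time: 2.1
eef_pos: [0.4449, -0.2177, 0.1993]
tcp_rot: [0.707, 0.707, 0.0, -0.001]
contact_force: [-0.5, 0.8, -0.4]
opening: 1.005
finger_force: 0.0
t 2.1 p [ 444.9 -217.7  199.3] ang 0.0 open 1.005 F [-0.5  0.8 -0.4] grip 0.0
shift [-7.5  0.2 71.3] yaw 0.0
```

View pics/s1.png

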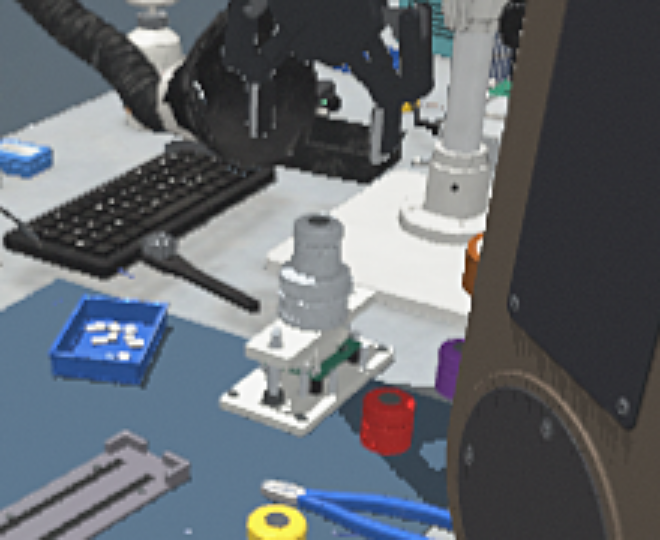

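The open fingers hang directly above the small weight, crop (318,235). Descend and grip.

```bash
python3 -m crank '[[[-6,0,20],0,0],[[-6,0,40],0,0],[[-6,0,55],0,0],[[-6,0,65],0,0],[[-6,0,71],0,0],[[-6,0,71],0,0]]'; python3 d.py 445 -225 128 0
```

```text
time: 2.75
eef_pos: [0.4454, -0.2223, 0.1285]
tcp_rot: [0.706, 0.708, -0.0, -0.001]
contact_force: [0.2, 0.2, 0.1]
opening: 0.999
finger_force: 0.0
t 2.75 p [ 445.4 -222.3  128.5] ang 0.2 open 0.999 F [0.2 0.2 0.1] grip 0.0
shift [-2.7 -0.4  0.5] yaw 0.2
```

```bash
python3 -m crank '[[[-3,0,0],0,120],[[-3,0,0],0,255],[[-3,0,0],0,255],[[-3,0,0],0,255],[[-3,0,0],0,255],[[-3,0,0],0,255],[[-3,0,0],0,255],[[-3,0,0],0,255]]' 50; python3 d.py 445 -225 128 0
```

```text
time: 3.55
eef_pos: [0.4461, -0.2267, 0.1299]
tcp_rot: [0.706, 0.708, 0.0, 0.001]
contact_force: [-0.2, -0.4, 5.9]
opening: 0.403
finger_force: 50.0
t 3.55 p [ 446.1 -226.7  129.9] ang 0.1 open 0.403 F [-0.2 -0.4  5.9] grip 50.0
shift [ 1.7 -1.1  1.9] yaw 0.1
```

```bash
python3 -m crank '[[[0,0,-4],0,255],[[0,0,-9],0,255],[[0,0,-14],0,255],[[0,0,-20],0,255],[[0,0,-24],0,255],[[0,0,-24],0,255]]'; python3 d.py 550 100 153 0;python3 d.py 619 255 150 0
```

```text
time: 4.15
eef_pos: [0.4459, -0.2265, 0.1539]
tcp_rot: [0.706, 0.708, 0.0, 0.001]
contact_force: [0.0, 0.2, -3.2]
opening: 0.403
finger_force: 50.0
t 4.15 p [ 445.9 -226.5  153.9] ang 0.1 open 0.403 F [ 0.   0.2 -3.2] grip 50.0
shift [326.3 104.8   0.7] yaw 0.1
t 4.15 p [ 445.9 -226.5  153.9] ang 0.1 open 0.403 F [ 0.   0.2 -3.2] grip 50.0
shift [481.1 174.1   3.6] yaw 0.1
```

```bash
python3 -m crank '[[[20,7,3],0,255],[[60,22,4],0,255],[[105,38,4],0,255],[[150,54,4],0,255],[[195,71,4],0,255],[[240,87,4],0,255],[[285,103,4],0,255],[[330,119,4],0,255],[[375,136,4],0,255],[[410,148,4],0,255]]'; python3 d.py 619 255 150 0
```

```text
time: 5.15
eef_pos: [0.5931, 0.1869, 0.1488]
tcp_rot: [0.706, 0.708, 0.0, -0.0]
contact_force: [0.6, 0.8, -1.7]
opening: 0.405
finger_force: 50.2
t 5.15 p [593.1 186.9 148.8] ang 0.2 open 0.405 F [ 0.6  0.8 -1.7] grip 50.2
shift [68.1 26.2 -1.2] yaw 0.2
```

```bash
python3 -m crank '[[[35,13,0],0,255],[[60,22,0],0,255],[[70,26,0],0,255],[[70,26,0],0,255],[[70,26,0],0,255]]'; python3 d.py 619 255 70 0
python3 - <<'E'
from h import *
for n in("side","top"):
    c=read_camera(n); np.savez(f"{n}1.npz",**c); p=cloud(c).reshape(-1,3)
    m=(np.hypot(p[:,0]-.62,p[:,1]-.254)<.1)&(p[:,2]>.019)&(p[:,2]<.03); print(n,cv2.minAreaRect((p[m,:2]*1000).astype(np.float32)))
    if n=="side": cv2.imwrite("pics/s2.png",cv2.resize(c["frame"][160:380,80:320],None,fx=3,fy=2.7))
E
```

```text
time: 5.65
eef_pos: [0.618, 0.2533, 0.1484]
tcp_rot: [0.706, 0.708, -0.001, -0.0]
contact_force: [0.5, 0.3, -2.4]
opening: 0.404
finger_force: 50.3
t 5.65 p [618.  253.3 148.4] ang 0.1 open 0.404 F [ 0.5  0.3 -2.4] grip 50.3
shift [ 1.8  1.1 78.4] yaw 0.1
side ((616.7208251953125, 226.10919189453125), (139.23651123046875, 93.27335357666016), 86.4800033569336)
top ((617.67138671875, 225.3751678466797), (136.91787719726562, 88.5773696899414), 87.29772186279297)
```

View pics/s2.png

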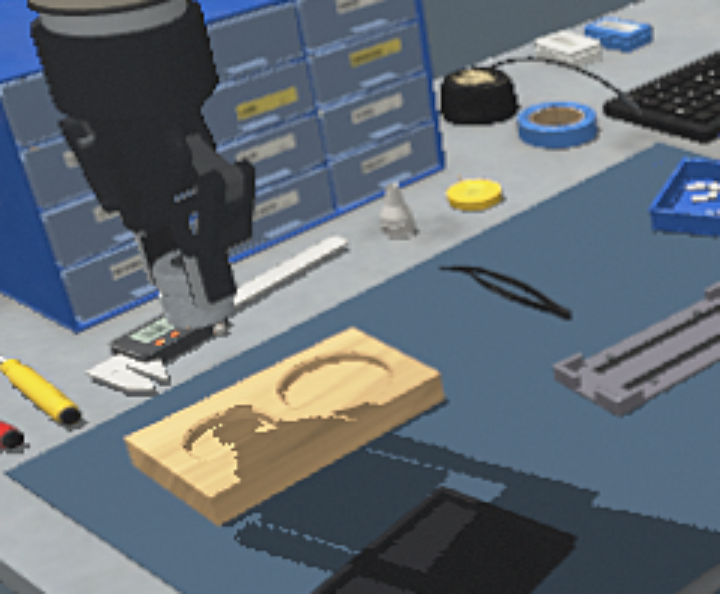

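The weight hangs upright in the jaws, crop (195,290), above the small recess (200,430). Lower it.

```bash
python3 -m crank '[[[1,1,20],0,255],[[1,1,45],0,255],[[1,1,68],0,255],[[1,1,82],0,255],[[1,1,90],0,255],[[1,1,95],0,255],[[1,1,95],0,255]]'; python3 d.py 619 254.5 48 0
```

```text
time: 6.45
eef_pos: [0.6197, 0.2549, 0.0541]
tcp_rot: [0.706, 0.708, 0.0, 0.0]
contact_force: [0.3, -0.4, -2.9]
opening: 0.404
finger_force: 50.3
t 6.45 p [619.7 254.9  54.1] ang 0.1 open 0.404 F [ 0.3 -0.4 -2.9] grip 50.3
shift [-0.4 -0.7  6.1] yaw 0.1
```

```bash
python3 -m crank '[[[0,0,2],0,255],[[0,0,4],0,255],[[0,0,5],0,255],[[0,0,5],0,255]]'; python3 -m crank '[[[0,0,1],0,255],[[0,0,1.5],0,255],[[0,0,1.5],0,255]]'
```

```text
time: 6.85
eef_pos: [0.6195, 0.2552, 0.0492]
tcp_rot: [0.706, 0.708, 0.0, 0.0]
contact_force: [-0.2, 0.8, -3.3]
opening: 0.401
finger_force: 50.3
time: 7.15
eef_pos: [0.6196, 0.2552, 0.0479]
tcp_rot: [0.706, 0.708, 0.0, 0.0]
contact_force: [-0.6, -1.0, -1.7]
opening: 0.403
finger_force: 50.6
```

```bash
python3 -m crank '[[[0,0,0.5],0,255],[[0,0,1],0,255],[[0,0,1],0,255]]'
```

```text
time: 7.45
eef_pos: [0.6196, 0.2552, 0.0479]
tcp_rot: [0.706, 0.708, -0.0, -0.0]
contact_force: [-3.2, -1.1, 4.6]
opening: 0.403
finger_force: 50.9
```

Seated (force +4.6 N, height as expected). Release slowly and rise.

```bash
python3 -m crank '[[[0,0,0],0,120],[[0,0,0],0,90],[[0,0,0],0,40],[[0,0,0],0,0],[[0,0,-3],0,0],[[0,0,-15],0,0],[[0,0,-45],0,0],[[0,0,-85],0,0],[[0,0,-95],0,0],[[0,0,-95],0,0]]'; python3 d.py 445.5 -225 145 0
python3 - <<'E'
from h import *
for n in("side","top"):
    c=read_camera(n); p=cloud(c).reshape(-1,3)
    m=(np.hypot(p[:,0]-.62,p[:,1]-.254)<.03)&(p[:,2]>.045)&(p[:,2]<.06); print(n,"sw",cv2.minAreaRect((p[m,:2]*1000).astype(np.float32)),np.median(p[m,2]))
    m=(np.hypot(p[:,0]-.445,p[:,1]+.225)<.03)&(p[:,2]>.09)&(p[:,2]<.115); print(n,"lw",cv2.minAreaRect((p[m,:2]*1000).astype(np.float32)),np.median(p[m,2]))
E
```

```text
time: 8.45
eef_pos: [0.6215, 0.2557, 0.1457]
tcp_rot: [0.706, 0.708, 0.003, 0.002]
contact_force: [1.0, 0.4, 0.0]
opening: 0.998
finger_force: 0.0
t 8.45 p [621.5 255.7 145.7] ang 0.1 open 0.998 F [1.  0.4 0. ] grip 0.0
shift [-480.3 -177.1   -1.3] yaw 0.1
side sw ((617.3453369140625, 255.9228515625), (32.56989288330078, 35.84168243408203), 26.811594009399414) 0.05149781134437931
side lw ((442.5703125, -223.95130920410156), (51.69889450073242, 48.34601974487305), 83.9214859008789) 0.09694914569292157
top sw ((619.6337890625, 252.554443359375), (34.758216857910156, 33.394287109375), 1.3236613273620605) 0.05059013295326181
top lw ((445.08062744140625, -226.30833435058594), (51.45535659790039, 48.0679931640625), 89.60763549804688) 0.09733064886347614
```

The small weight stands with its top at 51 mm, so it is in the recess. The large weight is at (444.5,-225.5), top at 97 mm. I go back for it.

```bash
python3 -m crank '[[[-47,-17,0],0,0],[[-94,-35,0],0,0],[[-141,-52,0],0,0],[[-188,-69,0],0,0],[[-235,-87,0],0,0],[[-282,-104,0],0,0],[[-329,-121,0],0,0],[[-376,-139,0],0,0],[[-423,-156,0],0,0],[[-465,-171,0],0,0]]'; python3 -m crank '[[[-14,-5,0],0,0],[[-14,-5,0],0,0],[[-14,-5,0],0,0]]';  python3 d.py 445 -225.5 89 0
```

```text
time: 9.55
eef_pos: [0.4472, -0.2112, 0.1394]
tcp_rot: [0.707, 0.708, -0.0, -0.002]
contact_force: [1.2, -0.4, 0.1]
opening: 0.997
finger_force: 0.0
time: 9.85
eef_pos: [0.444, -0.2232, 0.1402]
tcp_rot: [0.706, 0.708, 0.0, -0.002]
contact_force: [0.3, 0.6, -0.0]
opening: 1.006
finger_force: 0.0
t 9.85 p [ 444.  -223.2  140.2] ang 0.1 open 1.006 F [ 0.3  0.6 -0. ] grip 0.0
shift [-2.5  1.1 51.1] yaw 0.1
```

```bash
python3 -m crank '[[[-2,1,15],0,0],[[-2,1,32],0,0],[[-2,1,44],0,0],[[-2,1,51],0,0],[[-2,1,51],0,0],[[-2,1,51],0,0]]'; python3 -m crank '[[[0,0,0],0,100],[[0,0,0],0,255],[[0,0,0],0,255],[[0,0,0],0,255],[[0,0,0],0,255],[[0,0,0],0,255],[[0,0,0],0,255]]' 80
```

```text
time: 10.45
eef_pos: [0.4459, -0.2259, 0.0908]
tcp_rot: [0.706, 0.708, 0.0, 0.0]
contact_force: [0.1, 0.5, -0.0]
opening: 1.006
finger_force: 0.0
time: 11.15
eef_pos: [0.4463, -0.2268, 0.0918]
tcp_rot: [0.706, 0.708, 0.0, 0.001]
contact_force: [0.4, 0.9, 6.4]
opening: 0.581
finger_force: 82.9
```

```bash
python3 -m crank '[[[0,0,-4],0,255],[[0,0,-8],0,255],[[0,0,-13],0,255],[[0,0,-20],0,255],[[0,0,-32],0,255],[[0,0,-45],0,255],[[0,0,-48],0,255],[[0,0,-48],0,255]]'; python3 d.py 614.5 181 140 0
```

```text
time: 11.95
eef_pos: [0.4462, -0.2267, 0.14]
tcp_rot: [0.706, 0.708, 0.0, 0.001]
contact_force: [0.1, -0.5, -5.7]
opening: 0.584
finger_force: 83.7
t 11.95 p [ 446.2 -226.7  140. ] ang 0.1 open 0.584 F [ 0.1 -0.5 -5.7] grip 83.7
shift [ 4.073e+02  1.692e+02 -4.000e-01] yaw 0.1
```

```bash
python3 -m crank '[[[18,7,0],0,255],[[55,23,0],0,255],[[97,40,0],0,255],[[139,58,0],0,255],[[181,75,0],0,255],[[223,93,0],0,255],[[265,110,0],0,255],[[307,127,0],0,255],[[345,143,0],0,255],[[375,156,0],0,255]]'; python3 -m crank '[[[18,7,0],0,255],[[29,12,0],0,255],[[32,13,0],0,255],[[32,13,0],0,255],[[32,13,0],0,255]]'; python3 d.py 614.5 181 50 -3
python3 - <<'E'
from h import *
for n in("side","top"):
    c=read_camera(n); p=cloud(c).reshape(-1,3)
    if n=="side": cv2.imwrite("pics/s3.png",cv2.resize(c["frame"][160:380,80:320],None,fx=3,fy=2.7))
E
```

```text
time: 12.95
eef_pos: [0.6007, 0.1516, 0.1377]
tcp_rot: [0.706, 0.708, -0.0, -0.0]
contact_force: [0.5, -1.3, -4.8]
opening: 0.58
finger_force: 84.0
time: 13.45
eef_pos: [0.6133, 0.1799, 0.1382]
tcp_rot: [0.707, 0.707, -0.001, -0.0]
contact_force: [1.1, -0.1, -5.2]
opening: 0.581
finger_force: 84.1
t 13.45 p [613.3 179.9 138.2] ang 0.1 open 0.581 F [ 1.1 -0.1 -5.2] grip 84.1
shift [ 1.2  1.3 88.2] yaw 3.1
```

View pics/s3.png

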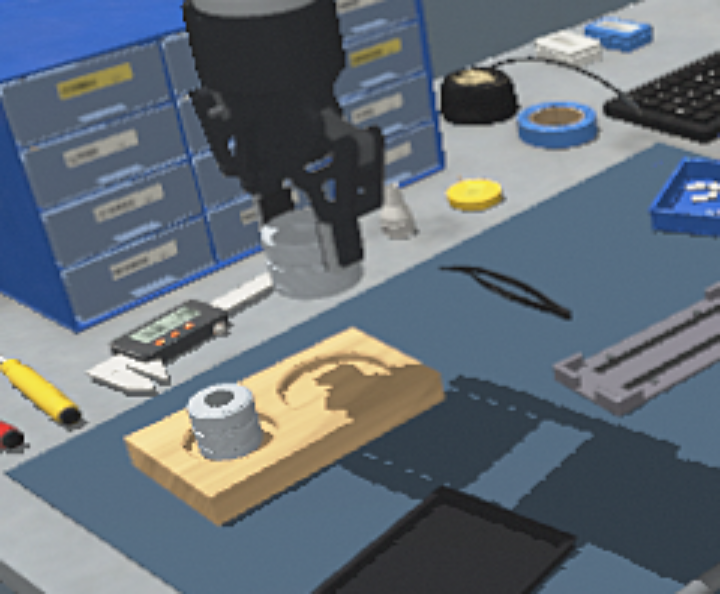

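The small weight is in its recess, crop (225,420). The large one hangs above the large recess. Lower it.

```bash
python3 -m crank '[[[0,1,20],0,255],[[0,1,42],0,255],[[0,1,62],0,255],[[0,1,74],0,255],[[0,1,80],0,255],[[0,1,83],0,255],[[0,1,83],0,255]]'; python3 -m crank '[[[0,0,1],0,255],[[0,0,2],0,255],[[0,0,3],0,255],[[0,0,3],0,255]]'; python3 d.py 614.5 181 50 0
```

```text
time: 14.25
eef_pos: [0.6151, 0.1811, 0.0561]
tcp_rot: [0.706, 0.708, 0.0, 0.0]
contact_force: [-0.0, -0.4, -5.3]
opening: 0.582
finger_force: 84.1
time: 14.65
eef_pos: [0.6146, 0.1812, 0.0526]
tcp_rot: [0.706, 0.708, 0.0, 0.0]
contact_force: [0.8, 0.7, -5.2]
opening: 0.584
finger_force: 84.1
t 14.65 p [614.6 181.2  52.6] ang 0.1 open 0.584 F [ 0.8  0.7 -5.2] grip 84.1
shift [-0.2 -0.1  2.6] yaw 0.1
```

```bash
python3 -m crank '[[[0,0,0.7],0,255],[[0,0,1.5],0,255],[[0,0,2],0,255],[[0,0,2],0,255]]'; python3 -m crank '[[[0,0,0.5],0,255],[[0,0,1],0,255],[[0,0,1],0,255]]'
```

```text
time: 15.05
eef_pos: [0.6145, 0.1811, 0.0503]
tcp_rot: [0.706, 0.708, -0.0, -0.0]
contact_force: [-0.2, 0.2, -5.1]
opening: 0.584
finger_force: 84.1
time: 15.35
eef_pos: [0.6147, 0.1812, 0.0497]
tcp_rot: [0.706, 0.708, 0.0, 0.0]
contact_force: [-0.1, 0.7, -3.6]
opening: 0.581
finger_force: 84.2
```

```bash
python3 -m crank '[[[0,0,0.5],0,255],[[0,0,1],0,255],[[0,0,1],0,255]]'
```

```text
time: 15.65
eef_pos: [0.6148, 0.1812, 0.0497]
tcp_rot: [0.706, 0.708, -0.0, -0.0]
contact_force: [-3.7, -1.5, 4.3]
opening: 0.586
finger_force: 84.8
```

```bash
python3 -m crank '[[[0,0,0],0,85],[[0,0,0],0,60],[[0,0,0],0,20],[[0,0,0],0,0],[[0,0,-3],0,0],[[0,0,-15],0,0],[[0,0,-45],0,0],[[0,0,-75],0,0],[[0,0,-80],0,0],[[0,0,-80],0,0]]'; python3 d.py 445.5 -225 130 0
python3 - <<'E'
from h import *
for n in("side","top"):
    c=read_camera(n); np.savez(f"{n}2.npz",**c); p=cloud(c).reshape(-1,3)
    m=(np.hypot(p[:,0]-.614,p[:,1]-.18)<.033)&(p[:,2]>.045)&(p[:,2]<.07); print(n,"lw",cv2.minAreaRect((p[m,:2]*1000).astype(np.float32)),np.median(p[m,2]))
    m=(abs(p[:,0]-.445)<.03)&(abs(p[:,1]+.225)<.08)&(p[:,2]>.052)&(p[:,2]<.068); print(n,"plate",cv2.minAreaRect((p[m,:2]*1000).astype(np.float32)),np.median(p[m,2]))
    m=(abs(p[:,0]-.445)<.03)&(abs(p[:,1]+.225)<.04)&(p[:,2]>.061)&(p[:,2]<.068); print(n,"stub",cv2.minAreaRect((p[m,:2]*1000).astype(np.float32)),np.median(p[m,2]))
E
```

```text
time: 16.65
eef_pos: [0.6158, 0.1813, 0.131]
tcp_rot: [0.706, 0.708, 0.002, 0.001]
contact_force: [-0.7, 0.5, -0.2]
opening: 1.0
finger_force: 0.0
t 16.65 p [615.8 181.3 131. ] ang 0.1 open 1.0 F [-0.7  0.5 -0.2] grip 0.0
shift [-405.9 -171.3    0. ] yaw 0.1
side lw ((612.9873657226562, 182.16162109375), (51.788333892822266, 51.540199279785156), 40.16432189941406) 0.05521324830589264
side plate ((442.69061279296875, -224.03712463378906), (135.28778076171875, 38.16980743408203), 89.78218078613281) 0.05726877796873375
side stub ((442.36712646484375, -224.4002685546875), (15.195051193237305, 17.398338317871094), 16.01664161682129) 0.06299854506814728
top lw ((614.034912109375, 168.90773010253906), (28.10719871520996, 49.4224967956543), 88.50373077392578) 0.05488601350880018
top plate ((443.878662109375, -225.819580078125), (131.9600372314453, 34.983055114746094), 89.64813995361328) 0.05739656811333632
top stub ((444.6904602050781, -229.53065490722656), (18.03429412841797, 52.06282043457031), 16.86748504638672) 0.06327767590077449
```

The large weight is seated (top at 55 mm). The plate is at (443.5,-225.5), yaw about 0, top at 57–58 mm. I go back for the plate.

```bash
python3 -m crank '[[[-44,-19,0],0,0],[[-88,-37,0],0,0],[[-132,-56,0],0,0],[[-176,-74,0],0,0],[[-220,-93,0],0,0],[[-264,-112,0],0,0],[[-308,-130,0],0,0],[[-350,-148,0],0,0],[[-385,-163,0],0,0],[[-402,-172,0],0,0]]'; python3 -m crank '[[[-2,-1,5],0,0],[[-2,-1,15],0,0],[[-2,-1,15],0,0]]';  python3 d.py 444 -225.5 65 0
```

```text
time: 17.75
eef_pos: [0.4414, -0.2231, 0.1269]
tcp_rot: [0.707, 0.707, -0.0, -0.001]
contact_force: [-0.7, 0.4, 0.2]
opening: 1.0
finger_force: 0.0
time: 18.05
eef_pos: [0.4413, -0.2212, 0.1107]
tcp_rot: [0.706, 0.708, -0.0, -0.003]
contact_force: [-0.3, 0.7, -1.1]
opening: 0.996
finger_force: 0.0
t 18.05 p [ 441.3 -221.2  110.7] ang 0.2 open 0.996 F [-0.3  0.7 -1.1] grip 0.0
shift [-4.5  2.9 45.7] yaw 0.2
```

```bash
python3 -m crank '[[[-2,3,12],0,0],[[-3,3,25],0,0],[[-3,3,35],0,0],[[-3,3,40],0,0],[[-3,3,40],0,0],[[-3,3,40],0,0]]'; python3 d.py 444 -225.5 65 0
```

```text
time: 18.65
eef_pos: [0.4456, -0.2262, 0.0735]
tcp_rot: [0.706, 0.708, 0.0, 0.0]
contact_force: [-0.5, 0.0, 0.4]
opening: 1.003
finger_force: 0.0
t 18.65 p [ 445.6 -226.2   73.5] ang 0.1 open 1.003 F [-0.5  0.   0.4] grip 0.0
shift [ 0.7 -1.6  8.5] yaw 0.1
```

```bash
python3 -m crank '[[[0,-1,5],0,0],[[0,-1,9],0,0],[[0,-1,9],0,0],[[0,-1,9],0,60],[[0,-1,9],0,120],[[0,-1,9],0,255],[[0,-1,9],0,255],[[0,-1,9],0,255],[[0,-1,9],0,255],[[0,-1,9],0,255]]' 50; python3 d.py
```

```text
time: 19.65
eef_pos: [0.4449, -0.2265, 0.065]
tcp_rot: [0.706, 0.708, 0.0, 0.001]
contact_force: [-0.1, -0.5, 2.6]
opening: 0.404
finger_force: 50.4
t 19.65 p [ 444.9 -226.5   65. ] ang 0.1 open 0.404 F [-0.1 -0.5  2.6] grip 50.4
```

```bash
python3 -m crank '[[[0,0,-4],0,255],[[0,0,-9],0,255],[[0,0,-14],0,255],[[0,0,-20],0,255],[[0,0,-26],0,255],[[0,0,-32],0,255],[[0,0,-40],0,255],[[0,0,-48],0,255],[[0,0,-50],0,255],[[0,0,-50],0,255]]'; python3 d.py 486 8.5 115 -7.8
python3 - <<'E'
from h import *
c=read_camera("side"); cv2.imwrite("pics/s4.png",cv2.resize(c["frame"][120:300,260:480],None,fx=3,fy=3))
E
```

```text
time: 20.65
eef_pos: [0.4448, -0.2264, 0.1152]
tcp_rot: [0.706, 0.708, 0.0, 0.001]
contact_force: [-0.1, -0.2, -2.5]
opening: 0.406
finger_force: 50.0
t 20.65 p [ 444.8 -226.4  115.2] ang 0.1 open 0.406 F [-0.1 -0.2 -2.5] grip 50.0
shift [2.348e+02 4.170e+01 1.000e-01] yaw 7.9
```

View pics/s4.png

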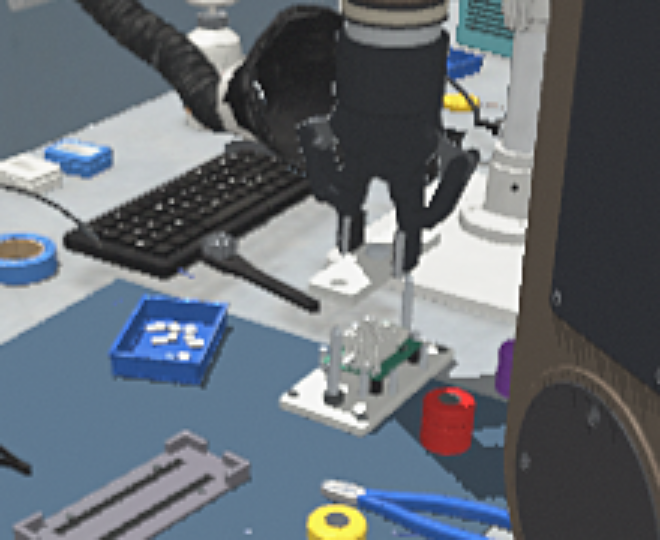

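The plate hangs level, clear of the pins, and the board stays on the fixture. Move to the cradle.

```bash
python3 -m crank '[[[12,2,0],1,255],[[40,7,0],3,255],[[75,13,0],5,255],[[110,20,0],7,255],[[145,26,0],8,255],[[180,32,0],8,255],[[210,37,0],8,255],[[228,41,0],8,255],[[234,42,0],8,255],[[234,42,0],8,255]]'; python3 -m crank '[[[0,0,20],0,255],[[0,0,40],0,255],[[0,0,55],0,255],[[0,0,62],0,255],[[0,0,66],0,255],[[0,0,66],0,255]]';python3 d.py 486 8.5 24 -7.8
python3 - <<'E'
from h import *
for n in("side","top"):
    c=read_camera(n); np.savez(f"{n}3.npz",**c); p=cloud(c)
    if n=="side": cv2.imwrite("pics/s5.png",cv2.resize(c["frame"][200:340,220:400],None,fx=4,fy=4))
E
```

```text
time: 21.7
eef_pos: [0.4858, 0.0083, 0.1141]
tcp_rot: [0.753, 0.657, -0.0, -0.0]
contact_force: [0.1, 0.0, -2.1]
opening: 0.407
finger_force: 50.0
time: 22.3
eef_pos: [0.486, 0.0073, 0.0484]
tcp_rot: [0.754, 0.657, -0.0, -0.0]
contact_force: [-1.4, -0.1, -2.0]
opening: 0.407
finger_force: 50.1
t 22.3 p [486.    7.3  48.4] ang -7.9 open 0.407 F [-1.4 -0.1 -2. ] grip 50.1
shift [ 1.2 -0.1 24.4] yaw -0.1
```

View pics/s5.png

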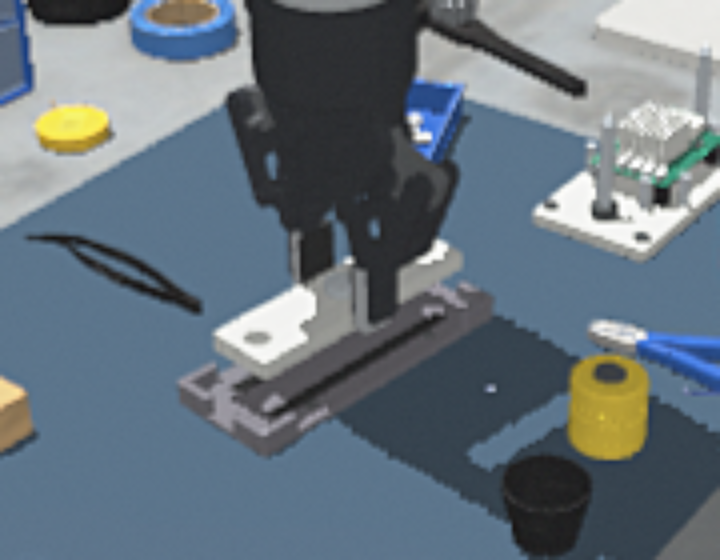

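The plate is aligned over the cradle, with its ends inside the posts. Lower it.

```bash
python3 -m crank '[[[1,0,8],0,255],[[1,0,15],0,255],[[1,0,19],0,255],[[1,0,21],0,255],[[1,0,21],0,255]]'; python3 -m crank '[[[0,0,1],0,255],[[0,0,2],0,255],[[0,0,2],0,255]]'; python3 d.py
```

```text
time: 22.9
eef_pos: [0.4858, 0.009, 0.027]
tcp_rot: [0.754, 0.657, -0.0, -0.0]
contact_force: [1.4, -1.1, -2.1]
opening: 0.404
finger_force: 50.1
time: 23.2
eef_pos: [0.4862, 0.0088, 0.0256]
tcp_rot: [0.754, 0.657, 0.0, 0.0]
contact_force: [-0.2, 0.7, -2.5]
opening: 0.405
finger_force: 50.1
t 23.2 p [486.2   8.8  25.6] ang -7.9 open 0.405 F [-0.2  0.7 -2.5] grip 50.1
```

```bash
python3 -m crank '[[[0,0,0.6],0,255],[[0,0,1.2],0,255],[[0,0,1.2],0,255]]'; python3 -m crank '[[[0,0,0.5],0,255],[[0,0,1],0,255],[[0,0,1],0,255]]'
```

```text
time: 23.5
eef_pos: [0.4861, 0.0089, 0.0243]
tcp_rot: [0.754, 0.657, -0.0, -0.0]
contact_force: [-0.6, -0.2, -1.3]
opening: 0.404
finger_force: 50.1
time: 23.8
eef_pos: [0.4862, 0.0088, 0.0238]
tcp_rot: [0.754, 0.657, -0.0, -0.0]
contact_force: [-2.8, 0.6, 4.1]
opening: 0.406
finger_force: 50.6
```

Seated. Release, rise, look at the cradle and the board.

```bash
python3 -m crank '[[[0,0,0],0,125],[[0,0,0],0,110],[[0,0,0],0,70],[[0,0,0],0,30],[[0,0,-2],0,0],[[0,0,-10],0,0],[[0,0,-35],0,0],[[0,0,-70],0,0],[[0,0,-90],0,0],[[0,0,-90],0,0]]'; python3 d.py 444 -225 110 0
python3 - <<'E'
from h import *
I=[]
for n in("side","top"):
    c=read_camera(n); np.savez(f"{n}4.npz",**c); P=cloud(c); p=P.reshape(-1,3)
    f=c["frame"]; hsv=cv2.cvtColor(f,cv2.COLOR_BGR2HSV)
    L=lambda nm,m: print(n,nm,[np.round(a,1) for a in cv2.minAreaRect((p[m,:2]*1000).astype(np.float32))],np.median(p[m,2]).round(4),m.sum())
    near=(abs(p[:,0]-.445)<.035)&(abs(p[:,1]+.225)<.048)
    L("heatsink",near&(p[:,2]>.039)&(p[:,2]<.05)&(abs(p[:,1]+.225)<.04))
    g=cv2.inRange(hsv,(65,90,30),(90,255,255)).ravel()>0
    L("green",near&g&(p[:,2]>.015)&(p[:,2]<.035))
    L("plate",(abs(p[:,0]-.486)<.05)&(abs(p[:,1]-.008)<.08)&(p[:,2]>.0148)&(p[:,2]<.025))
    cr=f[225:305,385:495] if n=="top" else f[180:300,260:440]
    I.append(cv2.resize(cr,(400,290 if n=="top" else 267)))
cv2.imwrite("pics/s6.png",np.vstack(I))
E
```

```text
time: 24.8
eef_pos: [0.4889, 0.0084, 0.1175]
tcp_rot: [0.754, 0.657, 0.003, 0.003]
contact_force: [0.2, -0.1, 0.1]
opening: 1.0
finger_force: 0.0
t 24.8 p [488.9   8.4 117.5] ang -7.9 open 1.0 F [ 0.2 -0.1  0.1] grip 0.0
shift [-237.3  -12.6    7.5] yaw -7.9
side heatsink [array([ 443.5, -224.4]), array([35.9, 29.4]), np.float64(89.0)] 0.044 123
side green [array([ 444.1, -229.5]), array([49.4, 71.2]), np.float64(0.0)] 0.025 69
side plate [array([480.7,  10.9]), array([132.9,  47.1]), np.float64(82.2)] 0.0164 673
top heatsink [array([ 445.1, -225.6]), array([34. , 25.5]), np.float64(89.5)] 0.0453 116
top green [array([ 445.5, -231.3]), array([68.9, 46.1]), np.float64(89.8)] 0.025 270
top plate [array([478.3,   7.7]), array([150.1,  43.1]), np.float64(82.8)] 0.0162 23
```

View pics/s6.png

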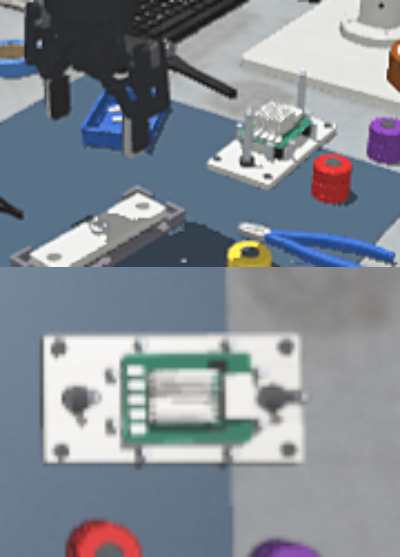

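The plate lies in the cradle (top at 16 mm, 82.2°). The heatsink centre is at (444.7,-225.2), top at 45 mm, with the board centre 5 mm towards -y of it. I go and grasp it.

```bash
python3 -m crank '[[[-40,-2,0],-2,0],[[-80,-4,0],-5,0],[[-120,-6,0],-8,0],[[-160,-8,0],-8,0],[[-195,-10,2],-8,0],[[-220,-12,5],-8,0],[[-233,-12,8],-8,0],[[-236,-12,8],-8,0],[[-236,-12,8],-8,0],[[-236,-12,8],-8,0]]'; python3 d.py 444.7 -225.2 49 0
```

```text
time: 25.9
eef_pos: [0.4419, -0.2221, 0.1049]
tcp_rot: [0.706, 0.708, 0.0, -0.001]
contact_force: [0.9, 0.4, 0.6]
opening: 0.999
finger_force: 0.0
t 25.9 p [ 441.9 -222.1  104.9] ang 0.2 open 0.999 F [0.9 0.4 0.6] grip 0.0
shift [-3.2  2.8 55.9] yaw 0.2
```

```bash
python3 -m crank '[[[-2,2,15],0,0],[[-2,2,30],0,0],[[-2,2,42],0,0],[[-2,2,49],0,0],[[-2,2,49],0,0],[[-2,2,49],0,0]]'; python3 d.py 444.7 -225.2 49 0
```

```text
time: 26.5
eef_pos: [0.4442, -0.2252, 0.0566]
tcp_rot: [0.706, 0.708, 0.0, 0.0]
contact_force: [-0.0, 0.4, 0.9]
opening: 0.997
finger_force: 0.0
t 26.5 p [ 444.2 -225.2   56.6] ang 0.1 open 0.997 F [-0.   0.4  0.9] grip 0.0
shift [-0.   0.5  7.6] yaw 0.1
```

```bash
python3 -m crank '[[[0,0,4],0,0],[[0,0,8],0,40],[[0,0,8],0,80],[[0,0,8],0,130],[[0,0,8],0,150],[[0,0,8],0,255],[[0,0,8],0,255],[[0,0,8],0,255],[[0,0,8],0,255],[[0,0,8],0,255]]' 35; python3 d.py
```

```text
time: 27.5
eef_pos: [0.4442, -0.2255, 0.0487]
tcp_rot: [0.706, 0.708, 0.0, 0.0]
contact_force: [-0.7, -0.2, 2.2]
opening: 0.316
finger_force: 34.9
t 27.5 p [ 444.2 -225.5   48.7] ang 0.1 open 0.316 F [-0.7 -0.2  2.2] grip 34.9
```

```bash
python3 -m crank '[[[0,0,-3],0,255],[[0,0,-7],0,255],[[0,0,-11],0,255],[[0,0,-16],0,255],[[0,0,-26],0,255],[[0,0,-42],0,255],[[0,0,-58],0,255],[[0,0,-64],0,255],[[0,0,-64],0,255]]'; python3 d.py 443 262.5 112 6.9
python3 - <<'E'
from h import *
for n in("side","top"):
    c=read_camera(n); P=cloud(c); p=P.reshape(-1,3)
    m=(abs(p[:,0]-.444)<.07)&(abs(p[:,1]-.256)<.075)&(p[:,2]>.0065)&(p[:,2]<.013)
    m&=(c["frame"].max(2).ravel()<60); print(n,[np.round(a,1) for a in cv2.minAreaRect((p[m,:2]*1000).astype(np.float32))])
    if n=="side": cv2.imwrite("pics/s7.png",cv2.resize(c["frame"][140:270,300:460],None,fx=4,fy=4))
E
```

```text
time: 28.4
eef_pos: [0.4447, -0.2258, 0.1139]
tcp_rot: [0.706, 0.708, 0.0, 0.002]
contact_force: [0.5, 0.0, -0.8]
opening: 0.321
finger_force: 34.6
t 28.4 p [ 444.7 -225.8  113.9] ang 0.1 open 0.321 F [ 0.5  0.  -0.8] grip 34.6
shift [488.3  -0.6   0.9] yaw -6.8
side [array([442.8, 257.5]), array([ 93.2, 113.2]), np.float64(7.3)]
top [array([443.3, 254.9]), array([ 89.8, 110.5]), np.float64(7.3)]
```

View pics/s7.png

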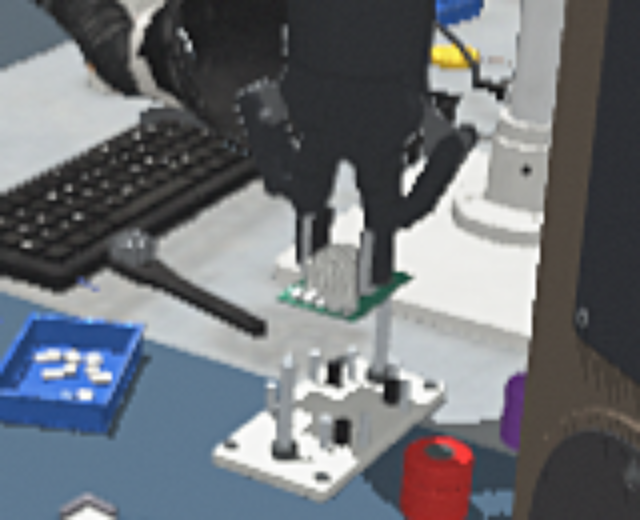

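The board hangs level under the jaws, and the heatsink is held. The tray measures 90 x 110 mm at (443,256), yaw 7°. Carry the board over.

```bash
python3 -m crank '[[[15,2,0],0,255],[[50,6,0],0,255],[[95,10,0],0,255],[[140,12,0],-1,255],[[185,14,0],-2,255],[[230,14,0],-3,255],[[275,14,0],-4,255],[[320,12,0],-5,255],[[365,10,0],-6,255],[[405,6,0],-7,255]]'; python3 -m crank '[[[38,0,0],0,255],[[65,-2,0],0,255],[[78,-3,0],0,255],[[80,-3,0],0,255],[[80,-3,0],0,255]]'; python3 d.py 442.5 261 30 7
```

```text
time: 29.5
eef_pos: [0.4475, 0.1825, 0.1116]
tcp_rot: [0.661, 0.75, -0.0, -0.001]
contact_force: [0.7, -1.5, -0.9]
opening: 0.321
finger_force: 34.5
time: 30.0
eef_pos: [0.4357, 0.2584, 0.1118]
tcp_rot: [0.662, 0.75, -0.001, -0.0]
contact_force: [0.2, 0.8, -0.4]
opening: 0.32
finger_force: 34.5
t 30.0 p [435.7 258.4 111.8] ang 7.1 open 0.32 F [ 0.2  0.8 -0.4] grip 34.5
shift [ 1.8  7.1 81.8] yaw 0.1
```

```bash
python3 -m crank '[[[2,4,10],0,255],[[2,7,28],0,255],[[2,7,48],0,255],[[2,7,62],0,255],[[2,7,70],0,255],[[2,7,72],0,255],[[2,7,72],0,255]]'; python3 d.py 442.5 261 29 7
python3 - <<'E'
from h import *
c=read_camera("side"); cv2.imwrite("pics/s8.png",cv2.resize(c["frame"][280:440,150:320],None,fx=3.5,fy=3.5))
E
```

```text
time: 30.7
eef_pos: [0.4431, 0.2614, 0.0403]
tcp_rot: [0.662, 0.75, -0.0, -0.0]
contact_force: [0.6, 0.7, -0.6]
opening: 0.315
finger_force: 34.6
t 30.7 p [443.1 261.4  40.3] ang 7.1 open 0.315 F [ 0.6  0.7 -0.6] grip 34.6
shift [-0.3 -0.6 11.3] yaw 0.1
```

View pics/s8.png

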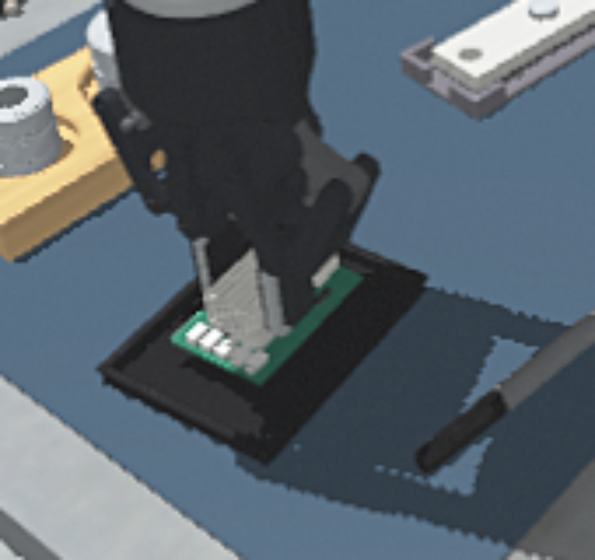

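The board is above the tray and parallel to it, well inside the rim. Lower to the floor.

```bash
python3 -m crank '[[[0,0,4],0,255],[[0,0,8],0,255],[[0,0,10],0,255],[[0,0,10.5],0,255],[[0,0,10.5],0,255]]'; python3 -m crank '[[[0,0,0.7],0,255],[[0,0,1.4],0,255],[[0,0,1.4],0,255]]'; python3 -m crank '[[[0,0,0.4],0,255],[[0,0,0.8],0,255],[[0,0,0.8],0,255]]'
```

```text
time: 31.25
eef_pos: [0.4427, 0.2616, 0.0297]
tcp_rot: [0.662, 0.75, -0.0, -0.0]
contact_force: [0.6, 1.0, -1.3]
opening: 0.316
finger_force: 34.6
time: 31.55
eef_pos: [0.4428, 0.2616, 0.0284]
tcp_rot: [0.662, 0.75, -0.0, -0.0]
contact_force: [0.1, -0.8, -0.1]
opening: 0.321
finger_force: 34.6
time: 31.85
eef_pos: [0.4429, 0.2616, 0.0277]
tcp_rot: [0.662, 0.75, 0.0, 0.0]
contact_force: [0.1, -1.0, -1.1]
opening: 0.319
finger_force: 34.6
```

```bash
python3 -m crank '[[[0,0,0.4],0,255],[[0,0,0.8],0,255],[[0,0,0.8],0,255]]'
```

```text
time: 32.15
eef_pos: [0.4429, 0.2616, 0.0277]
tcp_rot: [0.662, 0.75, -0.0, -0.0]
contact_force: [-2.3, -1.2, 6.7]
opening: 0.321
finger_force: 35.4
```

Touched down. Release gently, rise and look.

```bash
python3 -m crank '[[[0,0,0],0,150],[[0,0,0],0,130],[[0,0,0],0,90],[[0,0,0],0,40],[[0,0,0],0,0],[[0,0,-3],0,0],[[0,0,-15],0,0],[[0,0,-45],0,0],[[0,0,-80],0,0],[[0,0,-90],0,0]]'; python3 -m crank '[[[-40,0,-20],0,0],[[-80,0,-40],0,0],[[-120,0,-60],0,0],[[-160,0,-80],0,0],[[-160,0,-80],0,0],[[-160,0,-80],0,0]]'
python3 - <<'E'
from h import *
I=[]
for n in("side","top"):
    c=read_camera(n); p=cloud(c).reshape(-1,3); f=c["frame"]; hsv=cv2.cvtColor(f,cv2.COLOR_BGR2HSV)
    g=cv2.inRange(hsv,(65,90,30),(90,255,255)).ravel()>0
    m=g&(abs(p[:,0]-.443)<.06)&(abs(p[:,1]-.256)<.07)
    print(n,[np.round(a,1) for a in cv2.minAreaRect((p[m,:2]*1000).astype(np.float32))],np.percentile(p[m,2],[5,50,95]).round(4))
    I.append(cv2.resize(f,(400,300)) if n=="side" else cv2.resize(f[130:330,150:460],(400,260)))
cv2.imwrite("pics/end.png",np.vstack(I))
E
```

```text
time: 33.15
eef_pos: [0.4455, 0.2626, 0.1218]
tcp_rot: [0.662, 0.75, 0.004, 0.002]
contact_force: [-0.0, 0.2, 1.0]
opening: 1.002
finger_force: 0.0
time: 33.75
eef_pos: [0.4629, 0.1022, 0.1974]
tcp_rot: [0.663, 0.749, 0.001, 0.0]
contact_force: [0.5, 1.3, 0.3]
opening: 0.998
finger_force: 0.0
side [array([442.6, 256.7]), array([51.4, 72. ]), np.float64(8.0)] [0.003  0.0046 0.0062]
top [array([418.5, 251.2]), array([6.7, 0. ]), np.float64(89.9)] [0.0019 0.0031 0.0042]
```

View pics/end.png

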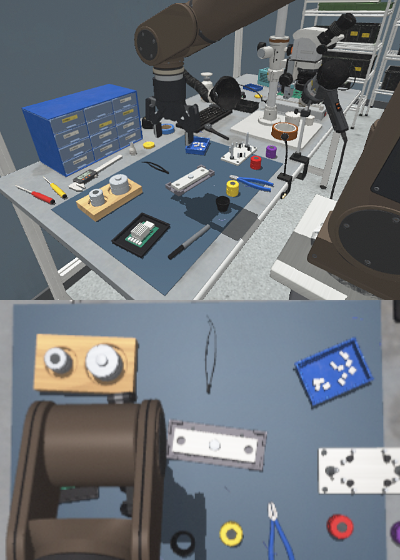

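Both weights sit in their recesses: the small one at (57,360), the large one at (104,362). The plate is between the cradle posts (215,443) and the board lies flat in the tray, its surface at 4.6 mm. The robot touches nothing, so I hand the job in.

```bash
python3 -c "
from plant import ctrl; print(ctrl.sign_off())"
```

```text
the job is handed in; nothing more can be done
None
```

The stack is apart and the job handed in at about 34 s: both weights stand in their recesses, the plate lies in its cradle, and the board lies flat in the tray, heatsink up.

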